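# Interleave and stack a mould in the cigar press

## Task

The loose plywood pressing board stands tipped up against the press's backboard: tip it down so that it lies flat on the mould already in the press. Then slide the waiting mould off the rolling board (do not lift or tip it over) onto the pressing board until it is home against the backboard, square and in line with the mould below. Leave the clamp bar, the dish and the tube cutter where they are.

Things in the scene. Friction and masses are not known exactly. Their poses are not given: they have to be found in the camera images.
- press: Bench clamp press for cigar moulds, fixed: wooden bed, backboard, two steel columns, and a loaded mould already in it. Origin: table level, under the centre of that lower mould. +x is the loading direction, from the rolling board to the backboard; y sideways, z up. Open towards -x and above.
- lower_mould_top (a point): Centre of the flat top of the lower mould, 52 mm above the table. The lower mould is a closed black five-cavity mould, 126 mm (press x) by 130 mm (press y) by 44 mm, fixed in the press, its far face against the backboard.
- backboard_top (a point): Middle of the top front edge of the wooden backboard, 100 mm above the table; the front face is at press x 63 mm. It is 12 mm thick and 150 mm wide, with two lower brackets behind it.
- column_a (a point): Top of the threaded steel column at press y +86 mm, x 0: upright, 16 mm across, top 150 mm above the table. The columns leave 156 mm clear between them.
- column_b (a point): Top of the other, same column, at press y -86 mm.
- rolling_board: Thick wooden board, fixed, 380 (x) by 270 (y) by 62 mm high, in line with the press, same axes; origin under its centre, at press x -259 mm. Its edge next to the press is 6 mm short of the lower mould. Its top is 10 mm above the lower mould's top, so 4 mm above the pressing board once that lies flat.
- pressing_board: Loose plywood sheet 112 (x) by 126 (y) by 6 mm, about 65 g. Origin: centre of the face that will lie down. It starts on its +x edge on the lower mould, leaning back 9 degrees on the backboard: foot at press x 50 mm, upper edge at press x 70, z 163 mm, free on both sides above the backboard. Pulled past upright towards press -x it tips down flat about its foot (origin then near press x -7, z 52).
- waiting_mould: Loose closed mould like the lower one: black block 126 (x) by 130 (y) by 44 mm, about 0.6 kg, brown cigar ends in its +y side. Origin: centre of its underside. Starts on the rolling board, at press x -200 to -145 mm, y -20 to 30 mm, turned up to 0.2 rad. Slides when pushed with a few N. Home: +x face on the backboard, origin at press x 0, y 0, z 58 mm.
- clamp_bar: Loose wooden bar 40 by 210 (y) by 28 mm with two holes, on the table on the far side of the backboard. Bystander. Origin: centre of its underside.
- dish: Loose round aluminium dish, 92 mm across, 26 mm high, on the end of the rolling board away from the press (press x -410 to -380 mm). Bystander. Origin: centre of its underside.
- tube_cutter: Loose upright steel tube, 21 mm across, 46 mm high, on the rolling board beside the dish (press x -410 to -380 mm). Bystander. Origin: centre of its underside.
Things that resemble listed ones, but are neither listed nor needed, are in the scene too. Of the things shaped like the waiting_mould, the black one is meant. Several things have the shape of the pressing_board; the one meant has the colours described above.

How it is judged (in metres and radians):
On the way:
1. the pressing board lies flat on the lower mould in the press, the waiting mould still on the rolling board (angle between pressing_board's own z axis and vertical below 0.05 rad and z of pressing_board in the frame of press between 0.049 and 0.055 m and x of pressing_board in the frame of press between -0.02 and 0.02 m and y of pressing_board in the frame of press between -0.018 and 0.018 m and x of waiting_mould in the frame of press below -0.1 m), for 0.3 s.
At the end, for the whole second after the job is handed in: Pressing board flat on the lower mould, centred within 20 mm; waiting mould flat on top of it, within 7 mm of fully home against the backboard, within 11 mm sideways of the lower mould, square within 4 degrees; both at rest. Clamp bar, dish and cutter moved less than 30 mm (angle between each of pressing_board, waiting_mould's own z axis and vertical below 0.05 rad and z of pressing_board in the frame of press between 0.049 and 0.055 m and x of pressing_board in the frame of press between -0.02 and 0.02 m and y of pressing_board in the frame of press between -0.018 and 0.018 m and z of waiting_mould in the frame of press between 0.055 and 0.061 m and x of waiting_mould in the frame of press between -0.007 and 0.007 m and y of waiting_mould in the frame of press between -0.011 and 0.011 m and angle between the x axis of waiting_mould and the x axis of press, either way round below 0.07 rad and linear speed of each of waiting_mould, pressing_board below 0.02 m/s); the robot touches nothing.
It fails at once if the waiting mould is lifted more than 15 mm above the rolling board or tipped by more than 15 degrees (z of waiting_mould in the frame of press above 0.077 m or angle between waiting_mould's own z axis and vertical above 0.26 rad).
It fails at once if the clamp bar, the dish or the tube cutter is moved by more than 30 mm (distance of any of clamp_bar, dish, tube_cutter from where it was at the start of the episode above 0.03 m).
It also fails if it takes over 53 s, if anything falls off the work surface, if the arm or the gripper's body presses on something with over 40 N, if the wrist force passes 120 N, or if a joint passes its speed limit or range.

## Robot

A 6-joint arm with a two-finger parallel gripper is mounted at the origin on the work surface. World frame = base frame: x ahead of the robot, y to its left, z up, the work surface at z = 0. Lengths are in mm, angles in rad, forces in N, time in s.
With the tool pointing down it reaches from about 350 to 975 mm from the base axis. Payload 7.1 kg.
Tool frame: the origin (TCP) lies midway between the tips of the shut fingers; the grasp point (between the pads) lies 19 mm behind it (ctrl.grip_depth is the distance from the TCP to the grasp point, in mm); z points along the fingers, y is the line along which they close (so a half turn about z gives the same grasp; the last joint's range is limited). The gripper opens to 88 mm and grips with 3 to 60 N. Pads are 20 mm wide; open, the fingers measure 115 mm over their backs; the gripper's body (75 mm by 178 mm) begins 61 mm behind the grasp point.
Start: joints at [1.125, 0.423, 1.63, -0, 1.089, -0.019], TCP at [258.693, 568.931, 222.675] pointing down, gripper open.
Joint ranges: [-3, 3], [-0.9, 2.11], [0.09, 2.58], [-1.31, 4.45], [0.11, 2.69], [-2.54, 2.54]. Speed limits (rad/s): [2.39, 2.39, 3.01, 3.14, 3.14, 3.14].

## Interface

Orientations are given as a rotation vector (axis times angle).
In Python, from workcell import ctrl, cams gives the robot as it stands.
- The arm moves only by the tool move_arm, never from a script. Its argument "steps" is a list of rows, each a list of 3 entries, a list of its own where there are three numbers: the shift along the tool's x, y, z in units of 25 mm (1.0 is 25 mm), then the turn about the tool's z in units of 5 degrees (1.0 is 5 degrees), then the closure, from 0 (fully open) to 1 (shut). A call has 1 to 20 rows; each row shifts and turns the commanded pose from where the row before left it, along the tool's axes as they then stand; what a row does not reach is not made up. A row lasts 1/12 s, in which the tool goes at most 41.7 mm and 7.16 degrees, less where a joint would pass 70% of its speed; a pose out of reach is approached as far as the arm can. A call is refused whole if a number of a shift passes 1 or a number of a turn 1, either way. A call with a gripper value outside its range is refused whole. The fingers move at their own pace and stop on an object; the grip force is fixed at half the most. Time passes only in rows, so rows that do not move let the fingers close. It gives the time, the measured TCP pose, the force, the opening and the grip force at its end, in the units of the state.
- ctrl.get_obs(): the state, without advancing time (a new reading comes with each control period).
- cams.get_image(name): name is "side" or "top"; returns a dict with "image" (480x640x3 uint8, red, green, blue), "camera_matrix" (3x3 intrinsics, pixels), "k1" (the pictures are not rectified: a ray, as slopes to the right and down, at radius r is drawn at 1 + k1 r^2 times it, then the intrinsics apply), "xyz" and "rotation" of the camera in the world. Camera axes: x right, y down, z forward; pixel columns grow to the right and rows downward; lengths in mm; the calibration is good to about 2 mm. A picture is of the moment at which its call begins. There is no depth.
- ctrl.close_job(): hands the job in; it is judged then, once.
Trained networks look in the newest picture that a camera, given by its name, has taken for a name from the list of things; names that differ only in an ending like _2 or _b are one class to them, and where a whole thing is asked for, a point or a joint stands for the part that bears it (a point fixed in the world has none). Each returns a list of dicts, best first, with "p" (0 to 1); they miss things now and then, are a little off and sometimes report something else, mostly with a low value. They report only what shows in the picture. A call takes as long as a camera call. They do not tell look-alikes from the thing itself.
- cams.boxes_of(camera, thing): "rect" ([centre column, centre row, width, height] in pixels, round what is visible of it).
- cams.cut_out(camera, thing): "pixels" (480x640 bool, what is visible of it) and "rect" ([centre column, centre row, width, height] in pixels, round what is visible of it).
The state is a dict: "t": time; "qpos": joint angles; "qvel": joint speeds; "joint_torque": joint torques, N m; "ee_pos": TCP position; "orientation": TCP orientation; "ft_force": force on the tool from outside, world axes, zero at the start; "moment": the same for the moment, N m; "width": finger opening in mm; "grasp_force": force on a finger pad.
Only numpy, scipy, OpenCV 4.12 (cv2) and the standard library are available. Lean on these libraries where they do the work, as an engineer would, in place of code of your own. Each camera call takes 0.05 s, during which the arm holds its last target. There are 200 camera calls.

## Working session

There is one attempt and no reset: what is moved stays moved. The work goes in short steps, Python scripts to look and compute and a tool call to move; the robot and the scene stay as the last step left them, time stands still between calls to the robot, and variables do not carry over. Pictures are saved under pics/ and viewed, at most 10 in all, crops included, and the job is handed in when it is done.

Besides the shell and the picture viewer there is one more tool, called after "Request:" by a JSON object that holds its "fn" and its "kwargs", one argument or row to a line. move_arm: Moves the arm, as the interface text tells. Its arguments: {"type":"object","properties":{"steps":{"type":"array"}},"required":["steps"]}

```bash
mkdir -p pics
cat > h.py <<'E'
import numpy as np, cv2
from workcell import ctrl, cams
def proj(im,P):
    R=np.array(im["rotation"]);
    R=R if R.shape==(3,3) else cv2.Rodrigues(R)[0]
    c=(np.atleast_2d(P)-np.array(im["xyz"]))@R
    s=c[:,:2]/c[:,2:]; r2=(s**2).sum(1,keepdims=True); s=s*(1+im["k1"]*r2)
    K=np.array(im["camera_matrix"]); return s@K[:2,:2].T+K[:2,2]
def unproj(im,uv,z):
    R=np.array(im["rotation"]); R=R if R.shape==(3,3) else cv2.Rodrigues(R)[0]
    K=np.array(im["camera_matrix"],float)
    s=cv2.undistortPoints(np.array(uv,float).reshape(-1,1,2),K,np.array([im["k1"],0,0,0.]),).reshape(-1,2)
    d=np.c_[s,np.ones(len(s))]@R.T; o=np.array(im["xyz"])
    return o+d*((z-o[2])/d[:,2])[:,None]
E
cat > a.py <<'E'
from h import *
for n in("top","side"):
    im=cams.get_image(n); cv2.imwrite(f"pics/{n}0.png",im["image"][:,:,::-1])
    print(n,np.round(im["xyz"]),np.round(im["rotation"],3).tolist(),im["k1"])
    for t in "press lower_mould_top backboard_top column_a column_b rolling_board pressing_board waiting_mould clamp_bar dish tube_cutter".split():
        try: print(t,[(np.round(d["rect"]).tolist(),round(d["p"],2)) for d in cams.boxes_of(n,t)][:5])
        except Exception as e: print(t,e)
o=ctrl.get_obs(); print(o["t"],o["ee_pos"],o["orientation"])
E
python3 a.py
```

```text
top [372.  21. 944.] [-2.192, 2.033, -0.21] -0.0541124524363357
press [([360.0, 214.0, 94.0, 121.0], 0.97)]
lower_mould_top [([359.0, 210.0, 94.0, 120.0], 0.59)]
backboard_top [([359.0, 213.0, 97.0, 122.0], 0.97)]
column_a [([360.0, 213.0, 90.0, 119.0], 0.72)]
column_b [([360.0, 213.0, 90.0, 119.0], 0.72)]
rolling_board [([219.0, 211.0, 198.0, 139.0], 0.76)]
pressing_board [([382.0, 207.0, 19.0, 74.0], 0.86), ([438.0, 334.0, 60.0, 74.0], 0.58)]
waiting_mould [([268.0, 216.0, 74.0, 75.0], 0.94), ([224.0, 347.0, 89.0, 94.0], 0.67), ([337.0, 354.0, 86.0, 82.0], 0.66)]
clamp_bar [([501.0, 246.0, 40.0, 100.0], 0.79)]
dish [([154.0, 173.0, 45.0, 44.0], 0.61)]
tube_cutter [([153.0, 230.0, 22.0, 17.0], 0.46)]
side [500. 883. 872.] [-0.021, 2.837, -1.295] -0.04267430488081566
press [([276.0, 237.0, 91.0, 55.0], 0.78)]
lower_mould_top [([277.0, 235.0, 90.0, 63.0], 0.95)]
backboard_top [([280.0, 235.0, 96.0, 56.0], 0.64)]
column_a [([278.0, 236.0, 90.0, 57.0], 0.96)]
column_b [([278.0, 236.0, 90.0, 57.0], 0.96)]
rolling_board [([265.0, 352.0, 164.0, 182.0], 0.89)]
pressing_board [([370.0, 207.0, 52.0, 32.0], 0.73), ([276.0, 209.0, 56.0, 42.0], 0.66)]
waiting_mould [([283.0, 289.0, 70.0, 66.0], 0.95), ([409.0, 335.0, 83.0, 81.0], 0.94), ([400.0, 259.0, 80.0, 67.0], 0.93)]
clamp_bar [([300.0, 177.0, 78.0, 22.0], 0.64)]
dish [([231.0, 389.0, 55.0, 50.0], 0.64)]
tube_cutter [([302.0, 377.0, 12.0, 20.0], 0.7), ([277.0, 234.0, 94.0, 55.0], 0.55)]
1.2 [258.69580236 568.95193116 222.67465951] [-6.65296767e-01 -3.07032876e+00 -4.49602555e-05]
```

View pics/top0.png

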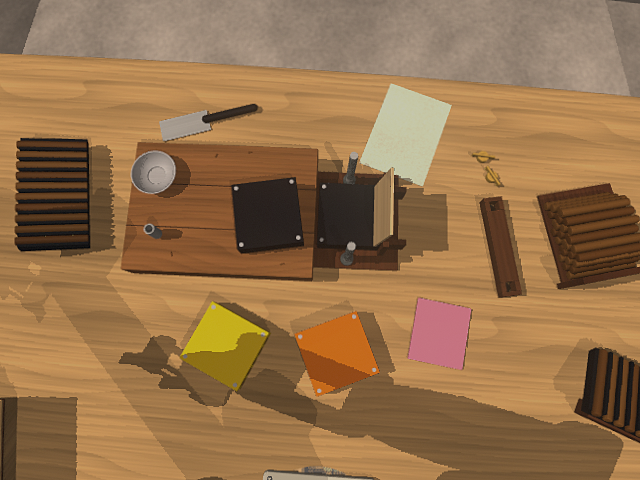

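View pics/side0.png

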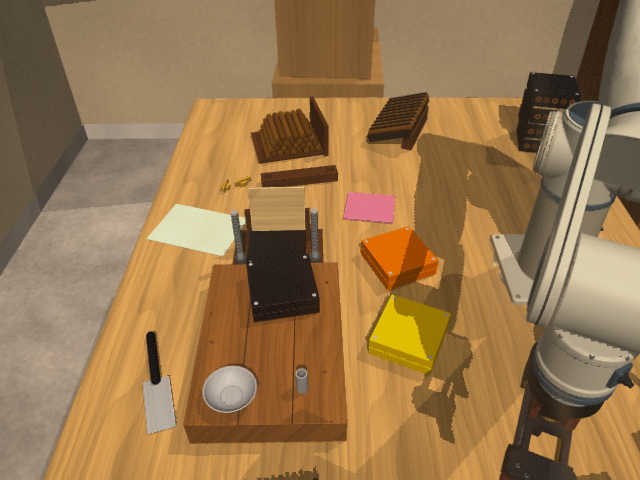

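Top view: the black waiting mould is at (268,216) and the plywood board stands in the press at (385,207). Look-alikes are the yellow mould (224,347), orange mould (337,354), pink sheet (438,334) and green sheet (408,130). In the side view, the black mould is at (283,275) and the plywood at (277,208). I choose the black mould and the plywood, then fit poses and check in a crop.

```bash
cat > fit.py <<'E'
from h import *
from scipy.optimize import least_squares
def T(p,P): # p=(x,y,th) planar
    c,s=np.cos(p[2]),np.sin(p[2]); P=np.atleast_2d(np.array(P,float)); return np.c_[P[:,0]*c-P[:,1]*s+p[0],P[:,0]*s+P[:,1]*c+p[1],P[:,2]]
RB=[[-449,135,62],[-69,135,62],[-69,-135,62],[-449,-135,62]]; COL=[[0,86,150],[0,-86,150]]
a=63;b=65
MC=[[a,b,44],[a,-b,44],[-a,-b,44],[-a,b,44]]
PB=[[70,63,163],[70,-63,163]]
E
cat > b.py <<'E'
from fit import *
t=cams.get_image("top"); s=cams.get_image("side")
# sanity: direction of press in world
w=unproj(t,[(137,143),(318,149),(122,270),(352,154),(350,246)],62); print(np.round(w))
E
python3 b.py
python3 - <<'E'
import cv2
a=cv2.imread('pics/top0.png')[130:290,110:420]; b=cv2.imread('pics/side0.png')[170:450,180:350]
cv2.imwrite('pics/c0.png',cv2.resize(a,None,fx=2.5,fy=2.5,interpolation=cv2.INTER_CUBIC))
cv2.imwrite('pics/c1.png',cv2.resize(b[:170],None,fx=3.5,fy=3.5,interpolation=cv2.INTER_CUBIC))
E
```

```text
[[736. 430.  62.]
 [750.  51.  62.]
 [468. 417.  62.]
 [744. -20.  62.]
 [550. -27.  62.]]
```

View pics/c0.png

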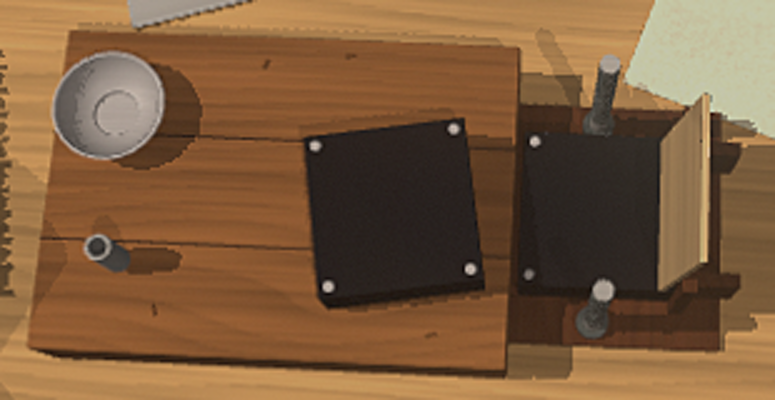

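View pics/c1.png

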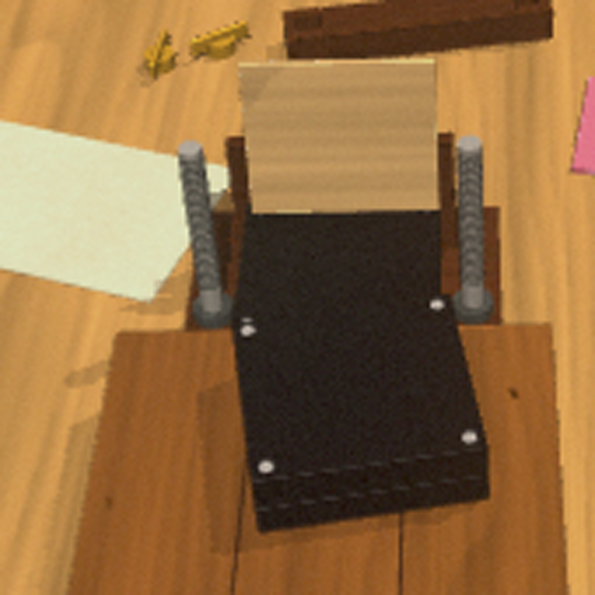

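```bash
cat > b.py <<'E'
from fit import *
t=cams.get_image("top"); s=cams.get_image("side")
A=[(138,142),(317.6,148.8),(312,278),(122,268.8),(353.6,155.6),(351.2,246),(392.8,168),(392.8,234.8)]
B=[(213.1,264.9),(337.4,262.9),(234.6,212.3),(314,211.4),(248.3,188),(304.3,187.7)]
PA=RB+COL+PB; PBs=RB[1:3]+COL+PB
f=lambda p:np.r_[(proj(t,T(p,PA))-A).ravel(),(proj(s,T(p,PBs))-B).ravel()]
r=least_squares(f,[620,-20,-1.57],loss="soft_l1",x_scale=[100,100,1]); pr=r.x; print(pr,np.round(r.fun.reshape(-1,2),1).tolist())
z=lambda P:np.array(P)+[0,0,62]
mA=[(295.2,177.6),(303.6,244.8),(238,248.8),(232,185.2)]; 
mB=[(319.4,297.4),(251.1,306.6)]
g=lambda p:np.r_[(proj(t,T(p,z(MC)))-mA).ravel(),(proj(s,T(p,z(MC)[2:]))-mB).ravel()]
r=least_squares(g,[600,150,-1.6],x_scale=[100,100,1]); m=r.x; print(m,np.round(r.fun.reshape(-1,2),1).tolist())
c,sn=np.cos(pr[2]),np.sin(pr[2]); d=m[:2]-pr[:2]
print("mould in press",c*d[0]+sn*d[1],-sn*d[0]+c*d[1],m[2]-pr[2])
np.save("pr.npy",pr)
print(np.round(cv2.Rodrigues(np.array(ctrl.get_obs()["orientation"]))[0],3))
E
python3 b.py
```

```text
[617.35589005 -23.10086895  -1.54232061] [[-0.4, -0.6], [1.2, 0.0], [0.2, 0.5], [-2.0, 0.3], [1.0, 0.5], [0.4, 0.8], [0.4, -1.0], [-0.6, -0.4], [0.1, -0.0], [0.4, 0.1], [-0.0, 0.6], [0.3, 0.2], [-0.8, 0.7], [-0.6, 0.0]]
[592.80723209 135.6808381   -1.38479016] [[1.8, 0.2], [0.3, -1.8], [-0.9, 1.5], [0.3, -0.6], [0.2, 1.1], [0.5, 1.0]]
mould in press -159.4162821564844 -20.01789406808667 0.15753045072333216
[[-0.91   0.414 -0.   ]
 [ 0.414  0.91   0.   ]
 [ 0.     0.    -1.   ]]
```

Request:
{"fn": "move_arm", "kwargs": {
  "steps": [
    [[0,0,0],-0.87,1],
    [[0,0,0],-0.87,1],
    [[0,0,0],-0.87,1],
    [[0,0,0],-0.87,1],
    [[0,0,0],-0.87,1],
    [[0,0,0],-0.87,1],
    [[-0.45,-0.95,0],0,1],
    [[-0.45,-0.95,0],0,1],
    [[-0.45,-0.95,0],0,1],
    [[-0.45,-0.95,0],0,1],
    [[-0.45,-0.95,0],0,1],
    [[-0.45,-0.95,0],0,1],
    [[-0.45,-0.95,0],0,1],
    [[-0.45,-0.95,0],0,1],
    [[-0.45,-0.95,0],0,1],
    [[-0.45,-0.95,0],0,1],
    [[-0.45,-0.95,0],0,1],
    [[-0.45,-0.95,0],0,1],
    [[-0.45,-0.95,0],0,1],
    [[-0.45,-0.95,0],0,1]
  ]
}}

```text
t: 3.07
ee_pos: [426.2, 239.9, 222.9]
orientation: [-0.045, 3.141, 0.0]
ft_force: [0.1, 0.7, -0.5]
width: 0.8
grasp_force: 0.0
```

```bash
cat > w.py <<'E'
from fit import *
pr=np.load("pr.npy"); o=ctrl.get_obs(); c,s=np.cos(pr[2]),np.sin(pr[2]); d=np.array(o["ee_pos"])-[pr[0],pr[1],0]
R=cv2.Rodrigues(np.array(o["orientation"]))[0]
print("t",round(o["t"],2),"press xyz",np.round([c*d[0]+s*d[1],-s*d[0]+c*d[1],d[2]],1),"tool y angle in press",round(np.degrees(np.arctan2(R[1,1],R[0,1])-pr[2]),2),"F",np.round(o["ft_force"],1),"w",round(o["width"],1))
E
python3 w.py
```

```text
t 3.07 press xyz [-268.4 -183.6  222.9] tool y angle in press 180.02 F [ 0.1  0.7 -0.5] w 0.8
```

Request:
{"fn": "move_arm", "kwargs": {
  "steps": [
    [[-0.46,-0.93,0],0,1],
    [[-0.46,-0.93,0],0,1],
    [[-0.46,-0.93,0],0,1],
    [[-0.46,-0.93,0],0,1],
    [[-0.46,-0.93,0],0,1],
    [[-0.46,-0.93,0],0,1],
    [[-0.46,-0.93,0],0,1],
    [[-0.46,-0.93,0],0,1],
    [[-0.46,-0.93,0],0,1],
    [[-0.46,-0.93,0],0,1],
    [[-0.46,-0.93,0],0,1],
    [[-0.46,-0.93,0],0,1],
    [[-0.46,-0.93,0],0,1],
    [[-0.46,-0.93,0],0,1],
    [[-0.46,-0.93,0],0,1],
    [[-0.46,-0.93,0],0,1],
    [[0,0,0.9],0,1],
    [[0,0,0.9],0,1],
    [[0,0,0.9],0,1],
    [[0,0,0.9],0,1]
  ]
}}

```text
t: 4.73
ee_pos: [620.4, -125.8, 131.8]
orientation: [-0.044, 3.141, -0.0]
ft_force: [-0.1, -0.5, -0.4]
width: 0.7
grasp_force: 0.0
```

```bash
python3 w.py; python3 -c "
from h import *
for n in ('side','top'): cv2.imwrite(f'pics/{n}1.png',cams.get_image(n)['image'][:,:,::-1])
a=cv2.imread('pics/side1.png')[140:340,170:400];b=cv2.imread('pics/top1.png')[110:310,260:490]
cv2.imwrite('pics/d1.png',cv2.resize(np.hstack([a,b]),None,fx=1.73,fy=1.73))"
```

```text
t 4.73 press xyz [1.028e+02 1.000e-01 1.318e+02] tool y angle in press 179.98 F [-0.1 -0.5 -0.4] w 0.7
```

View pics/d1.png

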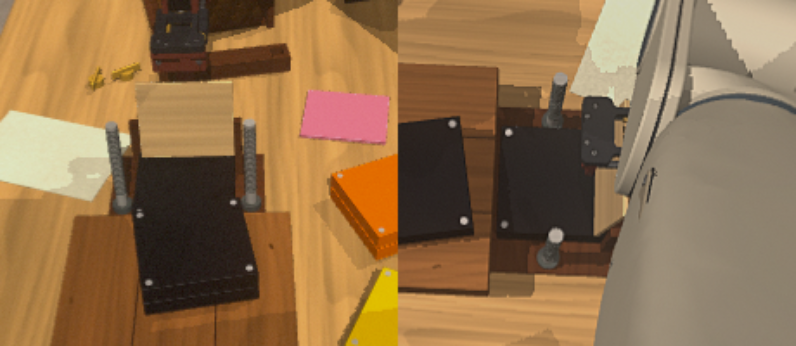

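The crop shows the shut fingers behind the plywood at about (185,80), clear of the clamp bar. I'll push gently towards press -x.

Request:
{"fn": "move_arm", "kwargs": {
  "steps": [
    [[0,0.2,0],0,1],
    [[0,0.2,0],0,1],
    [[0,0.2,0],0,1],
    [[0,0.2,0],0,1],
    [[0,0.2,0],0,1],
    [[0,0.2,0],0,1],
    [[0,0.2,0],0,1],
    [[0,0.2,0],0,1],
    [[0,0.1,0],0,1],
    [[0,0.1,0],0,1],
    [[0,0.1,0],0,1],
    [[0,0.1,0],0,1],
    [[0,0.1,0],0,1],
    [[0,0.1,0],0,1],
    [[0,0.1,0],0,1],
    [[0,0.1,0],0,1],
    [[0,0,0],0,1],
    [[0,0,0],0,1],
    [[0,0,0],0,1]
  ]
}}

```text
t: 6.42
ee_pos: [618.6, -65.5, 132.7]
orientation: [-0.045, 3.141, -0.0]
ft_force: [-0.8, -0.2, 0.8]
width: 0.3
grasp_force: 0.0
```

```bash
python3 w.py; python3 -c "
from h import *
for n in ('side','top'): 
  cv2.imwrite(f'pics/{n}2.png',cams.get_image(n)['image'][:,:,::-1]); print([(np.round(d['rect']),d['p']) for d in cams.boxes_of(n,'pressing_board')])
a=cv2.imread('pics/side2.png')[140:340,170:400];b=cv2.imread('pics/top2.png')[110:310,260:490]
cv2.imwrite('pics/d2.png',cv2.resize(np.hstack([a,b]),None,fx=1.73,fy=1.73))"
```

```text
t 6.42 press xyz [ 42.4   0.  132.7] tool y angle in press 180.02 F [-0.8 -0.2  0.8] w 0.3
[(array([276., 245.,  56.,  28.]), 0.81), (array([370., 209.,  49.,  29.]), 0.68)]
[(array([329., 212.,  23.,  57.]), 0.61)]
```

Request:
{"fn": "move_arm", "kwargs": {
  "steps": [
    [[0,0,-0.8],0,1],
    [[0,0,-0.8],0,1],
    [[0,0,-0.8],0,1],
    [[0.46,0.8,0],0,0],
    [[0.46,0.8,0],0,0],
    [[0.46,0.8,0],0,0],
    [[0.46,0.8,0],0,0],
    [[0.46,0.8,0],0,0],
    [[0.46,0.8,0],0,0],
    [[0.46,0.8,0],0,0],
    [[0.46,0.8,0],0,0],
    [[0.46,0.8,0],0,0],
    [[0.46,0.8,0],0,0],
    [[0,0,0],0,0]
  ]
}}

```text
t: 7.78
ee_pos: [495.9, 133.3, 192.6]
orientation: [0.048, -3.14, -0.001]
ft_force: [0.6, 0.1, -0.0]
width: 70.4
grasp_force: 0.0
```

```bash
python3 w.py; python3 -c "
from h import *
for n in ('side','top'): 
  cv2.imwrite(f'pics/{n}3.png',cams.get_image(n)['image'][:,:,::-1]); print([(np.round(d['rect']),d['p']) for d in cams.boxes_of(n,'pressing_board')])
a=cv2.imread('pics/side3.png')[140:340,170:400];b=cv2.imread('pics/top3.png')[110:310,230:460]
cv2.imwrite('pics/d3.png',cv2.resize(np.hstack([a,b]),None,fx=1.73,fy=1.73))"
```

```text
t 7.78 press xyz [-159.8 -117.   192.6] tool y angle in press 180.13 F [ 0.6  0.1 -0. ] w 70.4
[(array([276., 246.,  59.,  32.]), 0.96), (array([370., 207.,  44.,  30.]), 0.75), (array([275., 236.,  92.,  55.]), 0.69)]
[(array([440., 336.,  62.,  74.]), 0.91), (array([502., 246.,  42.,  99.]), 0.16)]
```

View pics/d3.png

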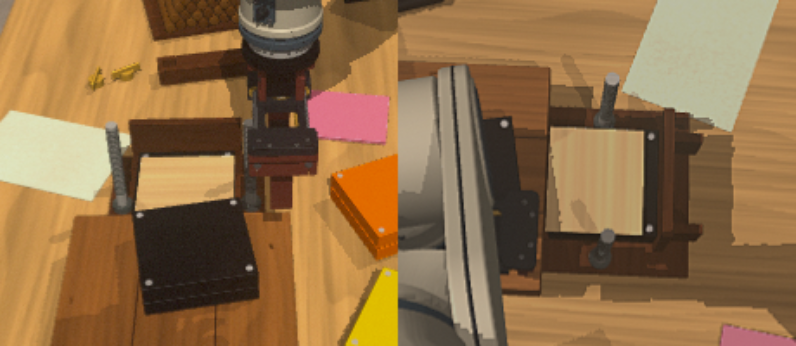

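Image shows plywood flat on the lower mould (right crop 549–644, 128–236), with the black mould untouched on the rolling board.

```bash
python3 -c "
from fit import *
t=cams.get_image('top'); pr=np.load('pr.npy'); w=unproj(t,[(317.3,184),(372.2,185.1),(371.6,246.4),(315.5,244.1)],58)[:,:2]-pr[:2]
c,s=np.cos(pr[2]),np.sin(pr[2]); p=w@np.array([[c,-s],[s,c]]); print(p,p.mean(0))"
```

```text
[[-68.45355916  59.70338618]
 [ 43.80364408  62.83641388]
 [ 45.58035611 -64.99707701]
 [-65.98807774 -65.63627239]] [-11.26440918  -2.02338733]
```

Request:
{"fn": "move_arm", "kwargs": {
  "steps": [
    [[0,0,0.8],0,0],
    [[0,0,0.8],0,0],
    [[0,0,0.8],0,0],
    [[0,0,0.8],0,0],
    [[0,0,0.8],0,0],
    [[0,0,0.8],0,0],
    [[-0.1,0,0],0,0],
    [[-0.1,0,0],0,0],
    [[-0.1,0,0],0,0],
    [[-0.1,0,0],0,0],
    [[-0.1,0,0],0,0],
    [[-0.1,0,0],0,0],
    [[-0.1,0,0],0,0],
    [[-0.1,0,0],0,0],
    [[-0.1,0,0],0,0],
    [[-0.1,0,0],0,0]
  ]
}}

```text
t: 9.37
ee_pos: [521.6, 132.2, 73.4]
orientation: [0.046, -3.139, -0.0]
ft_force: [-5.8, 3.2, 3.7]
width: 87.8
grasp_force: 3.0
```

```bash
python3 w.py
```

```text
t 9.37 press xyz [-157.9  -91.3   73.4] tool y angle in press 180.06 F [-5.8  3.2  3.7] w 87.8
```

Request:
{"fn": "move_arm", "kwargs": {
  "steps": [
    [[-0.1,0,0],0,0],
    [[-0.1,0,0],0,0],
    [[-0.1,0,0],0,0],
    [[-0.1,0,0],0,0],
    [[-0.1,0,0],0,0],
    [[-0.1,0,0],0,0],
    [[0,0,0],0,0],
    [[0,0,0],0,0]
  ]
}}

```text
t: 10.03
ee_pos: [537.6, 132.6, 73.4]
orientation: [0.046, -3.141, -0.0]
ft_force: [-3.2, 1.2, 1.5]
width: 87.6
grasp_force: 2.0
```

```bash
python3 w.py; python3 -c "
from h import *
for n in ('side','top'): 
  cv2.imwrite(f'pics/{n}4.png',cams.get_image(n)['image'][:,:,::-1]); print([(np.round(d['rect']),d['p']) for d in cams.boxes_of(n,'waiting_mould')])
a=cv2.imread('pics/side4.png')[180:330,220:340]
cv2.imwrite('pics/d4.png',cv2.resize(a,None,fx=4,fy=4,interpolation=cv2.INTER_CUBIC))"
```

```text
t 10.03 press xyz [-157.9  -75.3   73.4] tool y angle in press 180.03 F [-3.2  1.2  1.5] w 87.6
[(array([271., 285.,  69.,  62.]), 0.88), (array([399., 259.,  78.,  63.]), 0.72), (array([410., 338.,  83.,  81.]), 0.56)]
[(array([296., 195.,  18.,  47.]), 0.85), (array([341., 356.,  78.,  86.]), 0.73)]
```

View pics/d4.png

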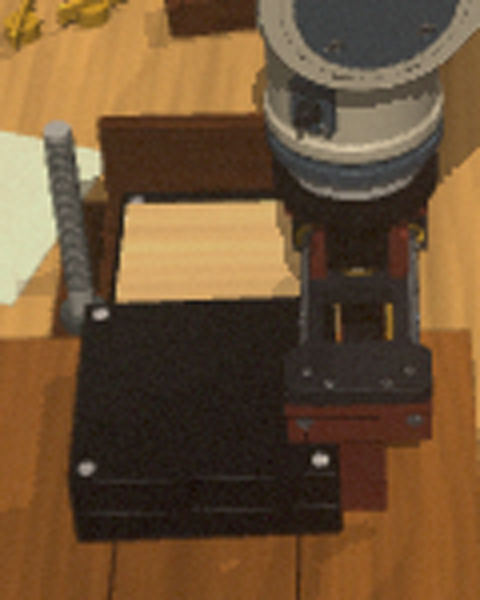

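```bash
cat > mf.py <<'E'
from fit import *
def mfit(uv,P,zb=62):
    s=cams.get_image("side"); pr=np.load("pr.npy"); P=np.array(P,float)+[0,0,zb]
    r=least_squares(lambda q:(proj(s,T(pr,T(q,P)))-uv).ravel(),[-150,0,0],x_scale=[100,100,1],loss="soft_l1")
    print(np.round(r.x,3),np.round(r.fun.reshape(-1,2),1).tolist())
E
python3 -c "
from mf import *
mfit([(238,298.3),(305.2,298),(240.5,256),(239.5,315),(305.2,312.2)],[[-63,65,44],[-63,-65,44],[63,65,44],[-63,65,0],[-63,-65,0]])"
```

```text
[-1.46955e+02  1.14000e+00  3.80000e-02] [[-0.9, 1.8], [-0.2, -0.8], [0.4, -0.9], [0.1, 0.2], [0.4, 0.1]]
```

Request:
{"fn": "move_arm", "kwargs": {
  "steps": [
    [[0.8,0,0],0,0],
    [[0.8,0,0],0,0],
    [[0,0,-0.8],0,0],
    [[0,0,-0.8],0,0],
    [[0,0,-0.8],0,0],
    [[0,0,-0.8],0,0],
    [[0,0.9,0],0,0],
    [[0,0.9,0],0,0],
    [[0,0.9,0],0,0],
    [[0,0.9,0],0,0]
  ]
}}

```text
t: 11.12
ee_pos: [496.5, 222.0, 153.3]
orientation: [-0.043, 3.138, 0.001]
ft_force: [0.1, 0.3, -0.5]
width: 87.7
grasp_force: 0.0
```

Request:
{"fn": "move_arm", "kwargs": {
  "steps": [
    [[0,0,0],1,0],
    [[0,0,0],1,0],
    [[0,0,0],1,0],
    [[0,0,0],1,0],
    [[0,0,0],1,0],
    [[0,0,0],1,0],
    [[0,0,0],1,0],
    [[0,0,0],1,0],
    [[0,0,0],1,0],
    [[0,0,0],1,0],
    [[0,0,0],1,0],
    [[0,0,0],1,0],
    [[0,0,0],1,0],
    [[0,0,0],1,0],
    [[0,0,0],1,0],
    [[0,0,0],1,0],
    [[0,0,0],1,0],
    [[0,0,0],1,0],
    [[0,0,0],0,0]
  ]
}}

```text
t: 12.7
ee_pos: [496.4, 221.1, 153.0]
orientation: [2.193, 2.248, 0.003]
ft_force: [-0.4, -0.2, 0.2]
width: 87.8
grasp_force: 0.0
```

```bash
python3 w.py; python3 -c "
from h import *
for n in ('side','top'): 
  cv2.imwrite(f'pics/{n}5.png',cams.get_image(n)['image'][:,:,::-1]); print([(np.round(d['rect']),d['p']) for d in cams.boxes_of(n,'waiting_mould')])
a=cv2.imread('pics/side5.png')[180:330,220:370];b=cv2.imread('pics/top5.png')[150:300,250:400]
cv2.imwrite('pics/d5.png',cv2.resize(np.hstack([a,b]),None,fx=2.6,fy=2.6,interpolation=cv2.INTER_CUBIC))"
```

```text
t 12.7 press xyz [-247.6 -114.   153. ] tool y angle in press 89.81 F [-0.4 -0.2  0.2] w 87.8
[(array([409., 337.,  80.,  80.]), 0.78), (array([409., 257.,  60.,  61.]), 0.68), (array([270., 286.,  67.,  63.]), 0.56)]
[(array([236., 349.,  64.,  86.]), 0.92), (array([271., 207.,  68.,  71.]), 0.75), (array([338., 354.,  83.,  86.]), 0.55)]
```

View pics/d5.png

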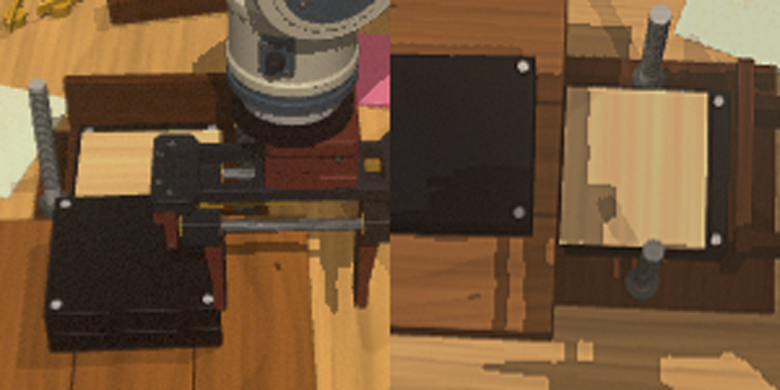

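Mould now looks square with the press, right edge at (535,57)–(531,235) in the crop; plywood unchanged.

```bash
python3 -c "
from fit import *
t=cams.get_image('top'); pr=np.load('pr.npy'); w=unproj(t,[(305.8,171.9),(304.2,240.4)],106)[:,:2]-pr[:2]
c,s=np.cos(pr[2]),np.sin(pr[2]); p=w@np.array([[c,-s],[s,c]]); print(p,p.mean(0))"
```

```text
[[-91.05024943  66.85711056]
 [-86.77981445 -69.22912127]] [-88.91503194  -1.18600535]
```

Request:
{"fn": "move_arm", "kwargs": {
  "steps": [
    [[0,0.91,0],0,0],
    [[0,0.91,0],0,0],
    [[0,0.91,0],0,0],
    [[0,0.91,0],0,0],
    [[0,0.91,0],0,0],
    [[0,0,0.81],0,0],
    [[0,0,0.81],0,0],
    [[0,0,0.81],0,0],
    [[0,0,0.81],0,0],
    [[0,0,0],0.04,0],
    [[-0.2,0,0],0,0],
    [[-0.2,0,0],0,0],
    [[-0.2,0,0],0,0],
    [[-0.2,0,0],0,0],
    [[-0.2,0,0],0,0],
    [[-0.2,0,0],0,0],
    [[-0.2,0,0],0,0],
    [[-0.2,0,0],0,0],
    [[-0.2,0,0],0,0],
    [[-0.2,0,0],0,0]
  ]
}}

```text
t: 14.62
ee_pos: [611.4, 175.2, 73.2]
orientation: [2.193, 2.248, 0.006]
ft_force: [-0.9, 6.5, 3.0]
width: 87.8
grasp_force: 3.2
```

```bash
python3 w.py
```

```text
t 14.62 press xyz [-198.3   -0.3   73.2] tool y angle in press 89.79 F [-0.9  6.5  3. ] w 87.8
```

Request:
{"fn": "move_arm", "kwargs": {
  "steps": [
    [[-0.2,0,0],0,0],
    [[-0.2,0,0],0,0],
    [[-0.2,0,0],0,0],
    [[-0.2,0,0],0,0],
    [[-0.2,0,0],0,0],
    [[-0.2,0,0],0,0],
    [[-0.2,0,0],0,0],
    [[-0.2,0,0],0,0],
    [[-0.2,0,0],0,0],
    [[-0.2,0,0],0,0],
    [[-0.2,0,0],0,0],
    [[-0.2,0,0],0,0],
    [[-0.2,0,0],0,0],
    [[-0.2,0,0],0,0],
    [[-0.2,0,0],0,0],
    [[-0.2,0,0],0,0]
  ]
}}

```text
t: 15.95
ee_pos: [613.8, 95.8, 73.8]
orientation: [2.194, 2.248, 0.007]
ft_force: [-1.7, 10.2, 9.8]
width: 87.8
grasp_force: 5.2
```

```bash
python3 w.py; python3 -c "
from h import *
for n in ('side','top'): 
  cv2.imwrite(f'pics/{n}6.png',cams.get_image(n)['image'][:,:,::-1])
a=cv2.imread('pics/side6.png')[180:330,210:360];b=cv2.imread('pics/top6.png')[150:300,270:420]
cv2.imwrite('pics/d6.png',cv2.resize(np.hstack([a,b]),None,fx=2.6,fy=2.6,interpolation=cv2.INTER_CUBIC))"
```

```text
t 15.95 press xyz [-118.9   -0.2   73.8] tool y angle in press 89.77 F [-1.7 10.2  9.8] w 87.8
```

View pics/d6.png

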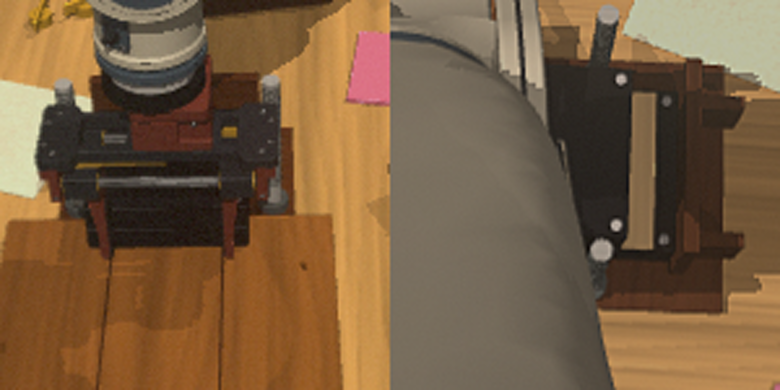

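The picture shows the mould entering squarely between the columns, with the plywood still in place under it (strip at about 640,170).

Request:
{"fn": "move_arm", "kwargs": {
  "steps": [
    [[-0.15,0,0],0,0],
    [[-0.15,0,0],0,0],
    [[-0.15,0,0],0,0],
    [[-0.15,0,0],0,0],
    [[-0.15,0,0],0,0],
    [[-0.15,0,0],0,0],
    [[-0.15,0,0],0,0],
    [[-0.15,0,0],0,0],
    [[-0.15,0,0],0,0],
    [[-0.15,0,0],0,0],
    [[-0.15,0,0],0,0],
    [[0,0,0],0,0]
  ]
}}

```text
t: 17.05
ee_pos: [612.9, 52.9, 71.7]
orientation: [-2.193, -2.248, 0.0]
ft_force: [-1.7, 4.9, 2.0]
width: 87.8
grasp_force: 2.7
```

Request:
{"fn": "move_arm", "kwargs": {
  "steps": [
    [[-0.06,0,0],0,0],
    [[-0.06,0,0],0,0]
  ]
}}

```text
t: 17.22
ee_pos: [612.8, 52.6, 71.7]
orientation: [-2.191, -2.247, -0.003]
ft_force: [-2.8, 26.4, 2.2]
width: 87.9
grasp_force: 13.4
```

```bash
python3 w.py
```

```text
t 17.22 press xyz [-75.8  -2.4  71.7] tool y angle in press 89.82 F [-2.8 26.4  2.2] w 87.9
```

Request:
{"fn": "move_arm", "kwargs": {
  "steps": [
    [[0.1,0,0],0,0],
    [[0.3,0,0],0,0],
    [[0.8,0,0],0,0],
    [[0.8,0,0],0,0],
    [[0.8,0,-0.6],0,0],
    [[0.8,0,-0.9],0,0],
    [[0.9,0,-0.9],0,0],
    [[0.9,0,-0.9],0,0],
    [[0.9,0,-0.9],0,0],
    [[0.9,-0.8,0],0,0],
    [[0.9,-0.8,0],0,0],
    [[0.9,-0.8,0],0,0],
    [[0.9,-0.8,0],0,0],
    [[0,0,0],0,0]
  ]
}}

```text
t: 18.38
ee_pos: [523.8, 297.7, 176.3]
orientation: [-2.189, -2.252, 0.003]
ft_force: [-0.0, 0.3, -1.2]
width: 87.8
grasp_force: 0.0
```

```bash
python3 w.py; python3 -c "
from h import *
for n in ('side','top'): 
  cv2.imwrite(f'pics/{n}7.png',cams.get_image(n)['image'][:,:,::-1])
a=cv2.imread('pics/side7.png')[180:330,210:360];b=cv2.imread('pics/top7.png')[150:300,270:420]
cv2.imwrite('pics/d7.png',cv2.resize(np.hstack([a,b]),None,fx=2.6,fy=2.6,interpolation=cv2.INTER_CUBIC))"
```

```text
t 18.38 press xyz [-323.4  -84.4  176.3] tool y angle in press 89.98 F [-0.   0.3 -1.2] w 87.8
```

View pics/d7.png

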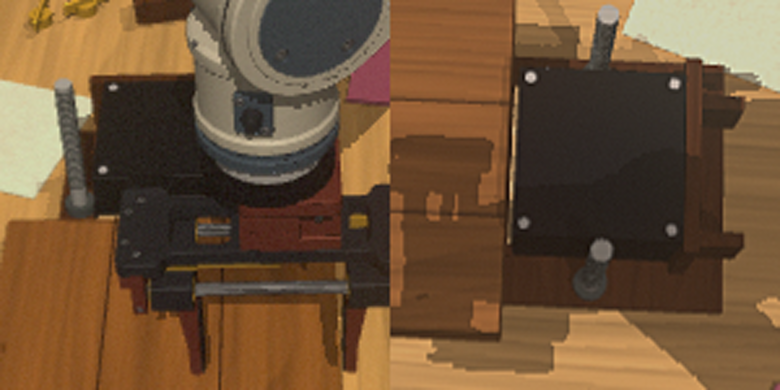

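```bash
python3 -c "
from fit import *
t=cams.get_image('top'); pr=np.load('pr.npy'); c,s=np.cos(pr[2]),np.sin(pr[2]);M=np.array([[c,-s],[s,c]])
f=lambda q,z:(unproj(t,np.array(q)*[1/2.6,1/2.6]+[270-390/2.6,150],z)[:,:2]-pr[:2])@M
p=f([(521,70),(687,73),(685,240),(513,240)],102);print(p.round(1),p.mean(0))
print('studs',f([(531,76),(675,84),(671,230),(523,223)],102).round(1)); print('bb',f([(687,60),(686,245)],100).round(1)); print('ply left',f([(516,88),(509,243)],58).round(1))"
```

```text
[[-62.3  59.4]
 [ 62.3  63.2]
 [ 63.1 -64.9]
 [-62.  -70.9]] [ 0.25188028 -3.32827871]
studs [[-54.6  55. ]
 [ 53.4  54. ]
 [ 52.7 -58. ]
 [-55.3 -57.9]]
bb [[ 62.4  74.2]
 [ 64.1 -68.2]]
ply left [[-66.1  60.1]
 [-65.5 -64.3]]
```

```bash
python3 -c "
from workcell import ctrl
print(ctrl.close_job())"
```

```text
the job is handed in; nothing more can be done
None
```

I've handed the job in; no verdict came back. In the last camera measurement, the pressing board lay flat on the lower mould and the black mould was home against the backboard, about 0 mm off in x, about 2 mm off in y and square within about 1 degree.

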